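# Set out the filling kit on its matching holders

### The job

Set out the student's filling kit, each thing lying or standing upright inside its own holder, along it and about in the middle: the pink jaw block in the red cradle, the white bur block in the blue cradle, the dark dropper bottle in the round black stand, and the green mixing slab on the grey plate, flat between its end rails. After the slab is on its plate, set the amber dish upright on the middle of the slab. Leave the white dropper bottle where it stands, and let go of everything.

Things in the scene. Friction and masses are not known exactly. Their poses are not given: they have to be found in the camera images.
- jaw_block: loose practice jaw block: pink base 22 (x) by 58 (y) by 20 high, with a row of six white teeth up to z 29 mm; 60 g. Origin: centre of the underside, z up. Its long side is y; either end may point either way. Grip the base across x.
- bur_block: loose white bur block: 30 (x) by 62 (y) by 16 mm high, eight thin coloured burs stand out of its top up to z 34 mm (they give no resistance); 70 g. Origin: centre of the underside, z up. Long side y; either way round. Grip the block across x.
- mixing_slab: loose green mixing slab, a flat rigid block 32 (x) by 42 (y) by 9 mm high with a lighter field on its top; 30 g. Origin: centre of the underside, z up. Long side y; either way round. Grip it across x with the fingertips.
- amber_dish: loose amber (orange-tinted) glass dish, waisted and round: diameter 32 at the rim (upper half), 28 at the foot, 25 mm high; 35 g. Origin: centre of the underside, z up. Grip round the rim. (A clear glass dish of the same shape is a fixed bystander.)
- dark_bottle: loose small dropper bottle, dark body with a red label and a white cap: body diameter 21, 40 mm high, cap diameter 16 up to z 58 mm; 14 g. Origin: centre of the underside, z up. Grip round the body.
- white_bottle: loose bystander, to be left alone: small dropper bottle of the same size (diameter 21, 58 mm high) with a white and pale blue body and a black cap. Origin: centre of the underside, z up. 
- jaw_cradle: fixed red rectangular cradle for the jaw block: outside 46 (x) by 82 (y) mm, floor at z 4 mm, inside 38 by 74 mm, with a lip 4 mm thick all round up to z 9 mm; black outline 22 by 58 on the floor. Origin: centre of the underside, z up. Long side y.
- bur_cradle: fixed blue rectangular cradle for the bur block: outside 54 (x) by 86 (y) mm, floor at z 4 mm, inside 46 by 78 mm, with a lip 4 mm thick all round up to z 9 mm; black outline 30 by 62 on the floor. Origin: centre of the underside, z up. Long side y.
- slab_plate: fixed grey plate for the mixing slab: 56 (x) by 66 (y) mm, floor at z 4 mm; end rails at both y ends (inside distance 58 mm, up to z 9 mm) turn round the corners as 10 mm long lips (48 mm apart in x), the middle 46 mm of the two x sides is open so that fingers can pass beside the slab; black outline 32 by 42 on the floor. Origin: centre of the underside, z up. The slab's long side lies along y.
- bottle_stand: fixed round black stand for the dark bottle: outside diameter 45, inside diameter 37, floor at z 4 mm, rim up to z 10 mm; white disc in the middle of the floor. Origin: centre of the underside, z up. 

How it is judged:
By the outcome, as a careful person would: the job done as asked, in the order asked, and still so for the second after the job is handed in, with the robot touching nothing.
It also fails if it takes over 120 s, if anything falls off the work surface, if the arm or the gripper's body presses on something with over 40 N, if the wrist force passes 120 N, or if a joint passes its speed limit or range.

### The arm

A 6-joint arm with a two-finger parallel gripper is mounted at the origin on a cart in front of the work surface, level with it; the furniture and walls round the work are solid. World frame = base frame: x ahead of the robot, y to its left, z up, the work surface at z = 0. Lengths are in m, angles in rad, forces in N, time in s.
With the tool pointing down it reaches from about 0.275 to 0.825 m from the base axis. Payload 4.9 kg.
Tool frame: the origin (TCP) lies midway between the tips of the shut fingers; the grasp point (between the pads) lies 19 mm behind it (bot.grip_depth is the distance from the TCP to the grasp point, in m); y points along the fingers, x is the direction in which the jaws open and shut, and the axes are right-handed (so a half turn about y gives the same grasp; the last joint's range is limited). The gripper opens to 85 mm and grips with 20 to 120 N. Pads are 22 mm wide; open, the fingers measure 114 mm over their backs; the gripper's body (76 mm by 85 mm) begins 54 mm behind the grasp point. The pads swing forward as they close: fully open they stand 13 mm farther back than shut.
Start: joints at [0.976, 0.326, -0.193, 1.052, 0, 1.437], TCP at [0.245, 0.493, 0.231] pointing down, gripper open.
Joint ranges: [-2.65, 2.65], [-0.97, 1.79], [-1.3, 1.35], [-1.93, 2.1], [-1.47, 1.37], [-3.14, 3.14]. Speed limits (rad/s): [2.57, 2.57, 3.14, 3.14, 3.14, 3.14].

### API

Orientations are given as a unit quaternion [w, x, y, z].
In Python, from cell import bot gives the robot as it stands. Calls block until the motion is done:
- bot.move_pose(position, orientation): joint-space move of the TCP to a pose.
- bot.move_linear(position, speed=0.15, rotation=None, until_force=None): straight line of the TCP; rotation=None keeps the orientation; speed is the mean speed in m/s. With until_force (N) it stops when the force on the tool has changed by that much, and returns True; else False.
- bot.goto_joints(angles): joint-space move.
- bot.set_gripper(opening, grasp_force=None): opening from 0.0 (shut) to 1.0 (fully open); grasp_force is the grip in N (None keeps the last); returns when the fingers have stopped.
- bot.wait(seconds).
- bot.solve_ik(position, orientation): joint angles nearest the present ones, or None.
- bot.camera(name): name is "scene" or "top" or "wrist"; returns the picture (480x640x3 uint8, red, green, blue); there is no depth.
- bot.calibration(name): a dict with "mtx" (3x3 intrinsics, pixels), "extrinsics" (4x4, takes a point from world to camera coordinates); the wrist camera has in their place "hand_eye" (4x4, takes a point from camera to tool coordinates, whose origin is the TCP and whose axes are the tool frame's). Camera axes: x right, y down, z forward; pixel columns grow to the right and rows downward; lengths in m; the calibration is good to about 2 mm. A picture is of the moment at which its call begins: read the wrist's pose just before it. calibration takes no time and is no camera call.
A pose or a line that the arm cannot do raises bot.PlanningError and nothing moves.
- bot.close_job(): hands the job in, once; it reports no verdict.
Trained networks look in the newest picture that a camera, given by its name, has taken for a name from the list of things; names that differ only in an ending like _2 or _b are one class to them, and where a whole thing is asked for, a point or a joint stands for the part that bears it (a point fixed in the world has none). Each returns a list of dicts, best first, with "confidence" (0 to 1); they miss things now and then, are a little off and sometimes report something else, mostly with a low value. They report only what shows in the picture. A call takes as long as a camera call.
- bot.search_frame(camera, thing): "bbox" ([left, top, width, height] in pixels, round what is visible of it).
Readings, each from a call of its own:
- bot.read_clock(): time.
- bot.read_joint_positions(): joint angles.
- bot.read_joint_vel(): joint speeds.
- bot.read_joint_efforts(): joint torques, N m.
- bot.read_position(): TCP position.
- bot.read_tool_rot(): TCP orientation.
- bot.read_ft_force(): force on the tool from outside, world axes, zero at the start.
- bot.read_moment(): the same for the moment, N m.
- bot.read_gripper_width(): opening from 0.0 (shut) to 1.0 (fully open).
Only numpy, scipy, OpenCV 4.12 (cv2) and the standard library are available. Lean on these libraries where they do the work, as an engineer would, in place of code of your own. Each camera call takes 0.05 s, during which the arm holds its last target.

## Working session

There is one attempt and no reset: what is moved stays moved. The work goes in short steps, each a Python script; the robot and the scene stay as the last script left them, time stands still between calls to the robot, and variables do not carry over. Pictures are saved under pics/ and viewed, and the job is handed in when it is done.

```bash
ls; mkdir -p pics
python3 - <<'E'
from cell import bot
import cv2, numpy as np
for c in ["scene","top","wrist"]:
    p=bot.read_position();q=bot.read_tool_rot()
    im=bot.camera(c); cv2.imwrite(f"pics/{c}0.png",im[:,:,::-1])
    print(c,{k:np.round(v,4).tolist() for k,v in bot.calibration(c).items()})
    for t in "jaw_block bur_block mixing_slab amber_dish dark_bottle white_bottle jaw_cradle bur_cradle slab_plate bottle_stand".split():
        print(t,[(np.round(d['bbox']).tolist(),round(d['confidence'],2)) for d in bot.search_frame(c,t)][:2])
print(p,q,bot.read_clock(),bot.grip_depth)
E
```

```text
pics
scene {'mtx': [[536.7925, 0.0, 317.3025], [0.0, 536.7925, 241.9677], [0.0, 0.0, 1.0]], 'extrinsics': [[-0.532, -0.8465, -0.0203, 0.052], [-0.5819, 0.383, -0.7174, 0.4242], [0.6151, -0.3699, -0.6963, 0.4982], [0.0, 0.0, 0.0, 1.0]]}
jaw_block [([163.0, 265.0, 34.0, 38.0], 0.75)]
bur_block [([367.0, 285.0, 34.0, 40.0], 0.89)]
mixing_slab [([235.0, 251.0, 30.0, 22.0], 0.55)]
amber_dish [([390.0, 242.0, 16.0, 23.0], 0.68)]
dark_bottle [([317.0, 186.0, 8.0, 28.0], 0.66)]
white_bottle [([316.0, 224.0, 14.0, 31.0], 0.5)]
jaw_cradle [([374.0, 190.0, 32.0, 32.0], 0.84), ([225.0, 207.0, 45.0, 28.0], 0.56)]
bur_cradle [([194.0, 304.0, 53.0, 53.0], 0.56)]
slab_plate [([227.0, 208.0, 45.0, 27.0], 0.91)]
bottle_stand [([292.0, 299.0, 27.0, 24.0], 0.57)]
top {'mtx': [[618.1991, 0.0, 323.0495], [0.0, 618.1991, 242.3159], [0.0, 0.0, 1.0]], 'extrinsics': [[0.0129, -0.9999, 0.0072, -0.2446], [-0.9952, -0.0135, -0.0974, 0.5176], [0.0975, -0.006, -0.9952, 0.9756], [0.0, 0.0, 0.0, 1.0]]}
jaw_block [([189.0, 194.0, 36.0, 26.0], 0.86)]
bur_block [([334.0, 325.0, 40.0, 34.0], 0.61)]
mixing_slab [([268.0, 204.0, 26.0, 31.0], 0.72)]
amber_dish [([396.0, 287.0, 19.0, 19.0], 0.52)]
dark_bottle [([372.0, 182.0, 13.0, 17.0], 0.49)]
white_bottle [([343.0, 241.0, 13.0, 15.0], 0.64)]
jaw_cradle [([422.0, 204.0, 53.0, 48.0], 0.88)]
bur_cradle [([188.0, 252.0, 56.0, 57.0], 0.87)]
slab_plate [([284.0, 146.0, 41.0, 32.0], 0.59)]
bottle_stand [([277.0, 288.0, 29.0, 32.0], 0.81)]
wrist {'mtx': [[406.7431, 0.0, 315.5873], [0.0, 406.7431, 244.3888], [0.0, 0.0, 1.0]], 'hand_eye': [[1.0, -0.0004, 0.0009, -0.0006], [-0.001, -0.3051, 0.9523, -0.1426], [-0.0001, -0.9523, -0.3051, 0.0788], [0.0, 0.0, 0.0, 1.0]]}
jaw_block []
bur_block []
mixing_slab []
amber_dish []
dark_bottle []
white_bottle []
jaw_cradle []
bur_cradle []
slab_plate []
bottle_stand []
[0.24458191 0.49266005 0.23129707] [-0.60095942  0.60097214  0.37262803 -0.37259712] 1.65 0.0187
```

View pics/top0.png

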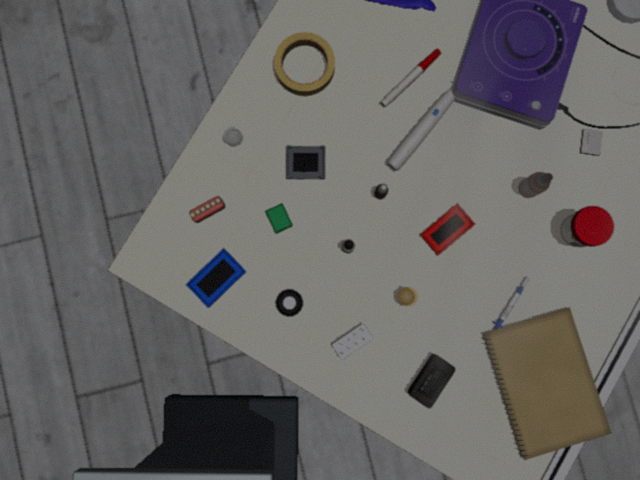

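View pics/scene0.png

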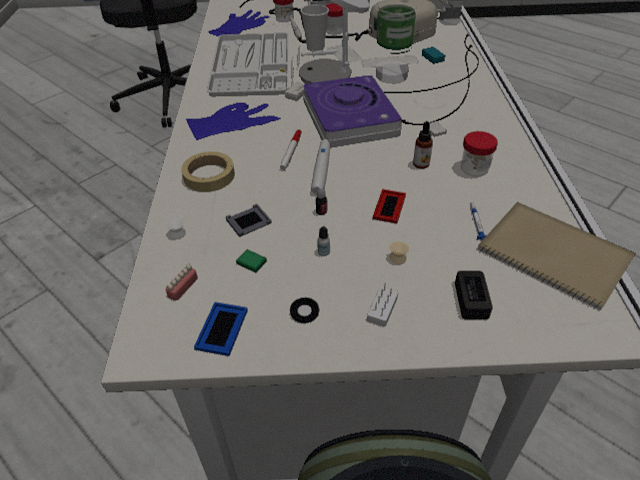

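View pics/wrist0.png

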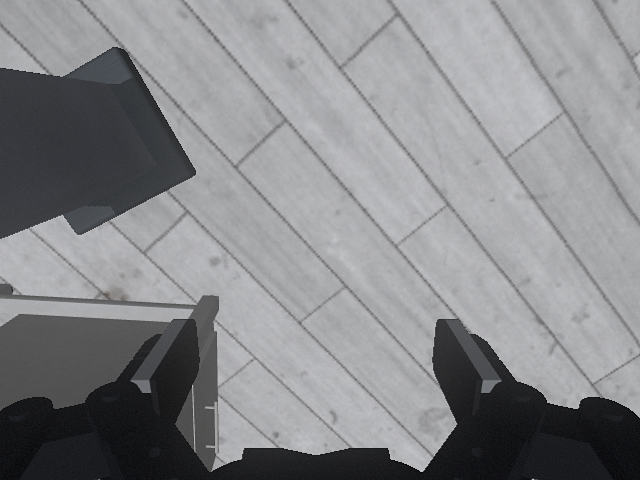

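Run:
```python
import cv2
im=cv2.imread("pics/top0.png")[130:370,170:490]
cv2.imwrite("pics/top0z.png",cv2.resize(im,None,fx=2.5,fy=2.5,interpolation=cv2.INTER_CUBIC))
```

```text
(no output)
```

View pics/top0z.png

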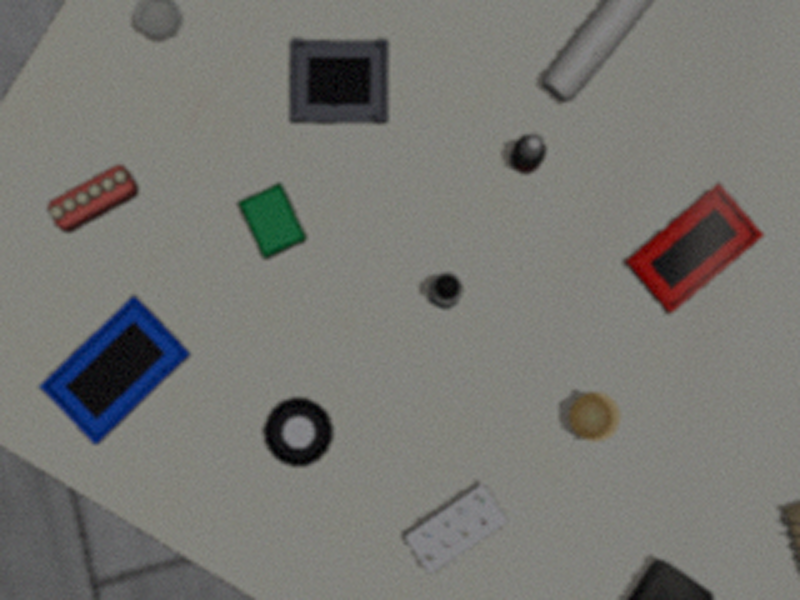

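```bash
cat > h.py <<'E'
import numpy as np, cv2
from scipy.spatial.transform import Rotation as R
def qR(q): return R.from_quat([q[1],q[2],q[3],q[0]])
def pix2w(K,E,uv,z):
    Rm=E[:3,:3];t=E[:3,3];c=-Rm.T@t
    d=Rm.T@np.linalg.solve(K,[uv[0],uv[1],1.0]); s=(z-c[2])/d[2]; return (c+s*d)
def proj(K,E,P):
    P=np.atleast_2d(P); c=P@E[:3,:3].T+E[:3,3]; p=c@K.T; return p[:,:2]/p[:,2:]
def wristE(cal,p,q):
    T=np.eye(4);T[:3,:3]=qR(q).as_matrix();T[:3,3]=p
    return np.linalg.inv(T@cal["hand_eye"])
# tool down quaternion with jaw axis (tool x) at world yaw a: y->-z, x->(cos,sin,0), z = x cross y
def down(a):
    x=np.array([np.cos(a),np.sin(a),0]);y=np.array([0,0,-1.]);z=np.cross(x,y)
    q=R.from_matrix(np.stack([x,y,z],1)).as_quat(); return np.array([q[3],q[0],q[1],q[2]])
E
python3 - <<'E'
from h import *
from cell import bot
c=bot.calibration("top");K,E=c["mtx"],c["extrinsics"]
for n,uv,z in [("jaw",(207,208),.02),("slab",(279,218),.009),("plate",(305,162),.004),("dark",(381,190),.05),("white",(348,246),.05),("red",(447,229),.006),("dish",(405,296),.02),("bur",(352,340),.016),("blue",(216,277),.006),("stand",(289,302),.01),("clear",(233,137),.0)]:
    p=pix2w(K,E,uv,z); print(n,p.round(3),"r",np.hypot(*p[:2]).round(3))
p,q=bot.read_position(),bot.read_tool_rot()
print(down(0.976-np.pi/2),down(.976),q, qR(q).as_matrix().round(3), bot.read_joint_positions())
for a in np.arange(-3,3.2,.5):
    for P in [(.42,-.05,.35),(.4,0,.3)]:
        s=bot.solve_ik(P,down(a)); print(round(a,1),P,None if s is None else np.round(s,2))
E
```

```text
jaw [ 0.575 -0.047  0.02 ] r 0.577
slab [ 0.562 -0.164  0.009] r 0.585
plate [ 0.658 -0.206  0.004] r 0.689
dark [ 0.604 -0.329  0.05 ] r 0.687
white [ 0.513 -0.277  0.05 ] r 0.583
red [ 0.548 -0.443  0.006] r 0.705
dish [ 0.436 -0.371  0.02 ] r 0.573
bur [ 0.364 -0.286  0.016] r 0.463
blue [ 0.463 -0.063  0.006] r 0.467
stand [ 0.424 -0.184  0.01 ] r 0.462
clear [ 0.7   -0.083  0.   ] r 0.705
[-0.67606631  0.67606631 -0.20720603  0.20720603] [-0.62456786  0.62456786  0.33153429 -0.33153429] [ 0.60098396 -0.60096278 -0.37259863  0.37260204] [[ 0.445 -0.    -0.896]
 [ 0.896  0.     0.445]
 [ 0.    -1.     0.   ]] [ 9.75769011e-01  3.26195114e-01 -1.92576501e-01  1.05201689e+00
  2.93152439e-05  1.43658147e+00]
-3.0 (0.42, -0.05, 0.35) [-0.29  0.03 -0.26  1.29  0.   -2.01]
-3.0 (0.4, 0, 0.3) [-0.19  0.   -0.41  1.16  0.   -1.9 ]
-2.5 (0.42, -0.05, 0.35) [-0.29  0.03 -0.26  1.29  0.   -2.51]
-2.5 (0.4, 0, 0.3) [-0.19  0.   -0.41  1.16  0.   -2.4 ]
-2.0 (0.42, -0.05, 0.35) [-0.29  0.03 -0.26  1.29  0.   -3.01]
-2.0 (0.4, 0, 0.3) [-0.19  0.   -0.41  1.16  0.   -2.9 ]
-1.5 (0.42, -0.05, 0.
[... 464 characters left out ...]
42, -0.05, 0.35) [-0.29  0.03 -0.26  1.29  0.    0.78]
0.5 (0.4, 0, 0.3) [-0.19  0.   -0.41  1.16  0.    0.89]
1.0 (0.42, -0.05, 0.35) [-0.29  0.03 -0.26  1.29  0.    0.28]
1.0 (0.4, 0, 0.3) [-0.19  0.   -0.41  1.16  0.    0.39]
1.5 (0.42, -0.05, 0.35) [-0.29  0.03 -0.26  1.29  0.   -0.22]
1.5 (0.4, 0, 0.3) [-0.19  0.   -0.41  1.16  0.   -0.11]
2.0 (0.42, -0.05, 0.35) [-0.29  0.03 -0.26  1.29  0.   -0.72]
2.0 (0.4, 0, 0.3) [-0.19  0.   -0.41  1.16  0.   -0.61]
2.5 (0.42, -0.05, 0.35) [-0.29  0.03 -0.26  1.29  0.   -1.22]
2.5 (0.4, 0, 0.3) [-0.19  0.   -0.41  1.16  0.   -1.11]
3.0 (0.42, -0.05, 0.35) [-0.29  0.03 -0.26  1.29  0.   -1.72]
3.0 (0.4, 0, 0.3) [-0.19  0.   -0.41  1.16  0.   -1.61]
```

Run:
```python
from h import *
from cell import bot
th=-0.43;r=.43
bot.move_pose([r*np.cos(th),r*np.sin(th),.33],down(th+np.pi/2))
p,q=bot.read_position(),bot.read_tool_rot()
im=bot.camera("wrist"); cv2.imwrite("pics/w1.png",im[:,:,::-1]); np.savez("w1.npz",p=p,q=q)
im=bot.camera("top"); cv2.imwrite("pics/top1.png",im[:,:,::-1])
print(p,q,bot.read_clock(),bot.read_joint_positions())
```

```text
[ 0.39109681 -0.17874619  0.32991114] [ 0.59504984 -0.59489028 -0.38215815  0.38206857] 4.2167 [-6.00736258e-01  4.80914683e-02 -2.86195562e-01  1.23673315e+00
  1.25986211e-04 -1.71949249e-01]
```

View pics/w1.png

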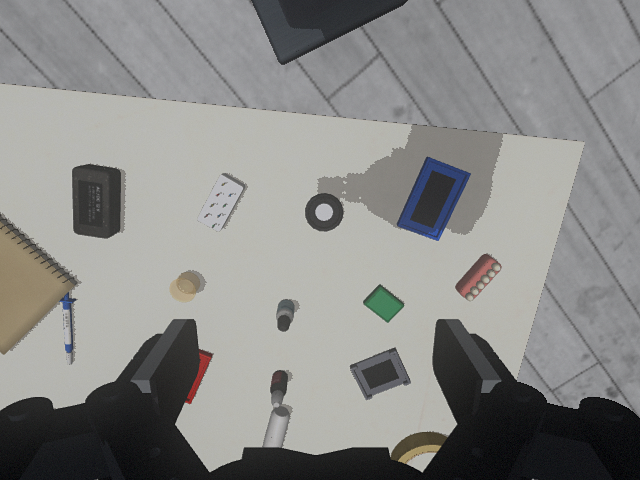

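Run:
```python
from h import *
from cell import bot
from scipy.optimize import least_squares
c=bot.calibration("top");w=bot.calibration("wrist");d=np.load("w1.npz")
cams={"top":(c["mtx"],c["extrinsics"],cv2.imread("pics/top1.png")),"w":(w["mtx"],wristE(w,d["p"],d["q"]),cv2.imread("pics/w1.png"))}
def S(im):
    h=cv2.cvtColor(cv2.GaussianBlur(im,(3,3),0),cv2.COLOR_BGR2HSV).astype(int);return h[...,0],h[...,1],h[...,2]
def hue(lo,hi,s): 
    return lambda h,sa,v:(((h>=lo)&(h<=hi)) if lo<hi else ((h>=lo)|(h<=hi)))&(sa>s)
obj={"jaw":((.575,-.047),.02,hue(170,12,70)),"slab":((.562,-.164),.005,hue(45,85,90)),"red":((.548,-.443),.006,hue(170,10,120)),
"blue":((.463,-.063),.006,hue(105,130,110)),"plate":((.658,-.206),.006,lambda h,s,v:v<105),"stand":((.424,-.184),.008,lambda h,s,v:v<90),
"dish":((.436,-.371),.018,hue(8,24,55)),"bur":((.364,-.286),.016,None)}
for n,(xy,z,f) in obj.items():
    for cn,(K,E,im) in cams.items():
        if n=="bur": continue
        uv=proj(K,E,[*xy,z])[0]; h,s,v=S(im); m=f(h,s,v).astype(np.uint8)
        win=np.zeros_like(m); cv2.circle(win,tuple(int(a) for a in uv),42 if cn=="w" else 36,1,-1); m&=win
        m=cv2.morphologyEx(m,cv2.MORPH_CLOSE,np.ones((3,3)))
        k,l,st,ce=cv2.connectedComponentsWithStats(m)
        if k<2: print(n,cn,"none");continue
        i=1+np.argmax(st[1:,4]); cnt=max(cv2.findContours((l==i).astype(np.uint8),0,2)[0],key=cv2.contourArea)
        W=np.array([pix2w(K,E,p[0],z)[:2] for p in cnt])*1000
        (cx,cy),(a,b),ang=cv2.minAreaRect(W.astype(np.float32))
        if a<b: ang+=90; a,b=b,a
        print(n,cn,"c",round(cx,1),round(cy,1),"size",round(a,1),round(b,1),"long-axis deg",round((ang+90)%180-90,1),"px",[int(x) for x in ce[i]])
for cn,box in (("top",(160,130,330,240)),("w",(160,140,350,270))):
    x,y,a,b=box; im=cams[cn][2][y:y+b,x:x+a]; cv2.imwrite(f"pics/z_{cn}.png",cv2.resize(im,None,fx=2.2,fy=2.2,interpolation=cv2.INTER_CUBIC))
```

```text
jaw top c 573.7 -46.2 size 56.9 23.3 long-axis deg -60.1 px [207, 209]
jaw w c 568.2 -47.9 size 56.2 13.1 long-axis deg -61.8 px [476, 275]
slab top c 562.4 -163.2 size 40.6 30.0 long-axis deg 25.8 px [278, 217]
slab w c 564.0 -162.9 size 38.8 29.5 long-axis deg 25.3 px [383, 304]
red top c 548.1 -443.3 size 81.4 44.5 long-axis deg -49.6 px [446, 229]
red w c 562.1 -431.8 size 82.0 15.6 long-axis deg -43.4 px [198, 375]
blue top c 483.9 -79.4 size 49.1 30.1 long-axis deg 46.1 px [226, 260]
blue w c 462.6 -61.4 size 84.8 53.6 long-axis deg -44.8 px [433, 198]
plate top c 657.5 -205.8 size 63.8 57.9 long-axis deg -89.3 px [304, 162]
plate w c 656.5 -205.3 size 65.0 58.7 long-axis deg -89.9 px [380, 373]
stand top c 409.0 -173.6 size 112.8 77.7 long-axis deg 65.9 px [280, 309]
stand w c 422.6 -182.7 size 43.5 42.9 long-axis deg -69.3 px [323, 211]
dish top c 436.0 -375.0 size 32.5 29.1 long-axis deg -89.3 px [406, 296]
dish w c 434.2 -376.0 size 34.9 31.4 long-axis deg -14.8 px [183, 287]
```

View pics/z_w.png

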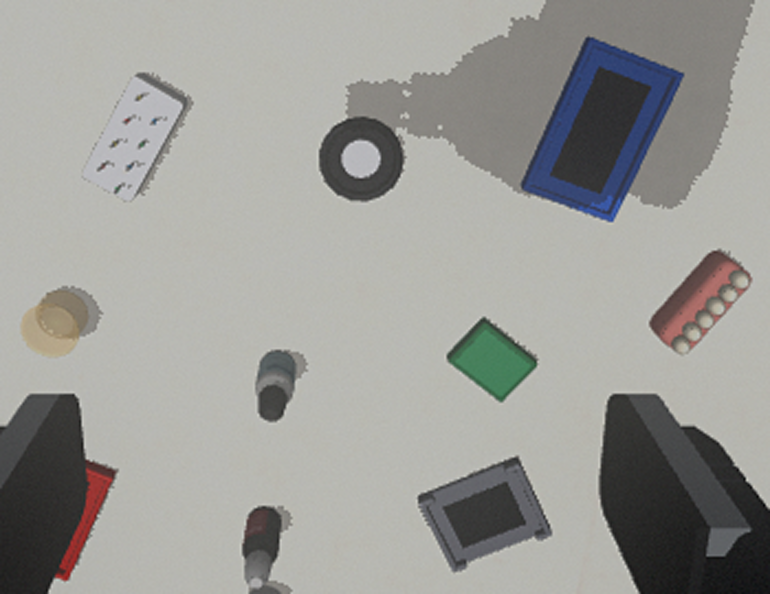

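```bash
cp h.py h0.py
python3 - <<'E'
from h import *
from cell import bot
c=bot.calibration("top");w=bot.calibration("wrist");d=np.load("w1.npz")
T=(c["mtx"],c["extrinsics"]);W=(w["mtx"],wristE(w,d["p"],d["q"]))
def zw(u,v): return (u/2.2+160,v/2.2+140)
def zt(u,v): return (u/2.5+170,v/2.5+130)
for nm,cam,pts in (("w",W,[zw(138,74),zw(186,105),zw(130,201),zw(83,176)]),("t",T,[zt(403,535),zt(480,483),zt(508,521),zt(432,572)])):
    P=np.array([pix2w(*cam,p,.016)[:2] for p in pts])*1000
    print("bur",nm,P.mean(0).round(1),cv2.minAreaRect(P.astype(np.float32)))
print("dark cap z58 w",pix2w(*W,zw(257,581),.058).round(4),"t",pix2w(*T,zt(534,144),.058).round(4))
print("dark base w",pix2w(*W,zw(266,514),.0).round(4))
print("dish rim w",pix2w(*W,zw(50,330),.02).round(4),"t",pix2w(*T,zt(593,415),.02).round(4), "foot w",pix2w(*W,zw(62,312),.003).round(4))
P=np.array([pix2w(*T,p,.009)[:2] for p in [zt(41,386),zt(135,297),zt(190,353),zt(96,443)]])*1000
print("blue t",P.mean(0),cv2.minAreaRect(P.astype(np.float32)))
print("stand t",pix2w(*T,zt(298.5,432),.007), "white t",pix2w(*T,zt(447,287),.058),"white w",pix2w(*W,zw(271,402),.058))
E
```

```text
bur w [ 362.9 -284.8] ((362.99639892578125, -284.5617370605469), (28.30146598815918, 62.48167419433594), 33.96010208129883)
bur t [ 362.4 -287. ] ((362.230712890625, -286.85321044921875), (30.189973831176758, 61.331871032714844), 34.427547454833984)
dark cap z58 w [ 0.607  -0.3298  0.058 ] t [ 0.606  -0.3323  0.058 ]
dark base w [ 0.605  -0.3284 -0.    ]
dish rim w [ 0.4369 -0.3767  0.02  ] t [ 0.4359 -0.375   0.02  ] foot w [ 0.4345 -0.3736  0.003 ]
blue t [461.66515028 -63.73359976] ((461.7244873046875, -63.735755920410156), (52.082305908203125, 84.73394775390625), 44.868350982666016)
stand t [ 0.4225244  -0.18408886  0.007     ] white t [ 0.51427722 -0.27796149  0.058     ] white w [ 0.51002336 -0.27390592  0.058     ]
```

```bash
cat >> h.py <<'E'
from cell import bot
def ori(xy,short_deg):
    j1=np.arctan2(xy[1],xy[0])-.1; a=np.radians(short_deg)
    k=np.round((j1+np.pi/2-a)/np.pi); return down(a+k*np.pi)
def snap(name,cam="wrist"):
    p,q=bot.read_position(),bot.read_tool_rot(); im=bot.camera(cam); cv2.imwrite(f"pics/{name}.png",im[:,:,::-1])
    if cam=="wrist": np.savez(f"{name}.npz",p=p,q=q)
    return im
def over(xy,sd,z,name=None):
    bot.move_pose([*xy,z],ori(xy,sd))
    if name: snap(name)
def tcpproj(pts):
    w=bot.calibration("wrist"); return proj(w["mtx"],wristE(w,bot.read_position(),bot.read_tool_rot()),pts)
def boxpts(xy,long_deg,L,Wd,z):
    a=np.radians(long_deg);u=np.array([np.cos(a),np.sin(a)]);v=np.array([-u[1],u[0]])
    return np.array([[*(np.array(xy)+s*u*L/2+t*v*Wd/2),z] for s,t in((1,1),(1,-1),(-1,-1),(-1,1))])
def overlay(name,sets,cam="wrist"):
    im=cv2.imread(f"pics/{name}.png")
    if cam=="wrist":
        w=bot.calibration("wrist");d=np.load(name+".npz");K,E=w["mtx"],wristE(w,d["p"],d["q"])
    else: c=bot.calibration(cam);K,E=c["mtx"],c["extrinsics"]
    for s in sets: cv2.polylines(im,[np.round(proj(K,E,s)*8).astype(np.int32)],True,(0,255,255),1,cv2.LINE_AA,3)
    cv2.imwrite(f"pics/{name}_o.png",im)
E
python3 - <<'E'
from h import *
bot.set_gripper(.65)
over((.563,-.163),115.5,.09,"s1")
overlay("s1",[boxpts((.563,-.163),25.5,.042,.032,.009)])
print(bot.read_clock(),bot.read_gripper_width())
E
```

```text
5.8083 0.65311325227336
```

View pics/s1_o.png

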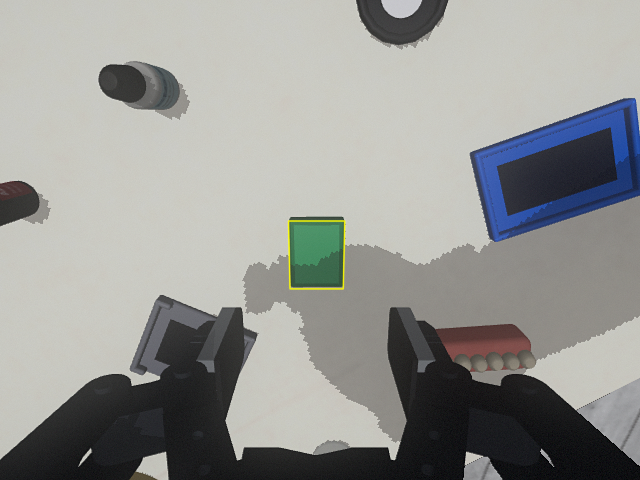

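```bash
cat >> h.py <<'E'
def grab(ztcp,force=40,up=.12):
    p=bot.read_position()
    hit=bot.move_linear([p[0],p[1],ztcp],speed=.08,until_force=8)
    bot.set_gripper(0.0,force); w=bot.read_gripper_width()
    bot.move_linear([p[0],p[1],up],speed=.15)
    print("grab hit",hit,"w",w,"after",bot.read_gripper_width(),"t",bot.read_clock())
def put(xy,sd,ztcp,up=.12,open_to=.6,name=None,hi=.1):
    o=ori(xy,sd); bot.move_pose([*xy,hi],o)
    if name: snap(name)
    hit=bot.move_linear([*xy,ztcp+.015],speed=.12)
    hit=bot.move_linear([*xy,ztcp-.001],speed=.03,until_force=4)
    z=bot.read_position()[2]; bot.set_gripper(open_to)
    bot.move_linear([*xy,up],speed=.15)
    print("put hit",hit,"z",z,"target",ztcp,"t",bot.read_clock())
E
python3 - <<'E'
from h import *
grab(.0022)
put((.657,-.2055),0,.0062,name="s2",open_to=.56)
snap("s3")
overlay("s3",[boxpts((.657,-.2055),90,.042,.032,.013),boxpts((.657,-.2055),90,.066,.056,.004)])
E
```

```text
grab hit False w 0.35630300515663393 after 0.3565750813286607 t 8.3333
put hit True z 0.007047178325185397 target 0.0062 t 12.65
```

View pics/s2.png

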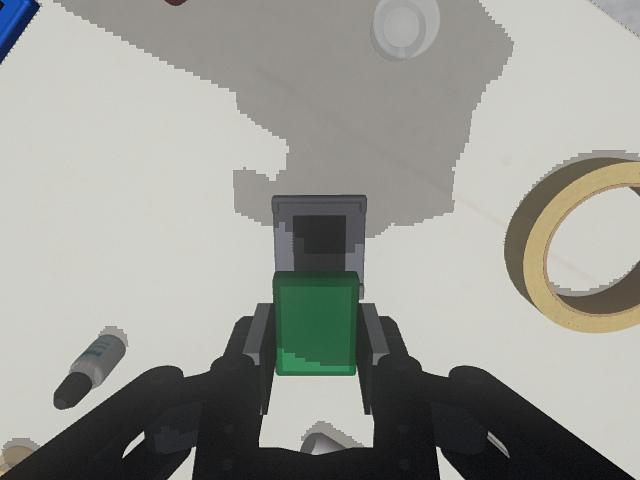

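View pics/s3_o.png

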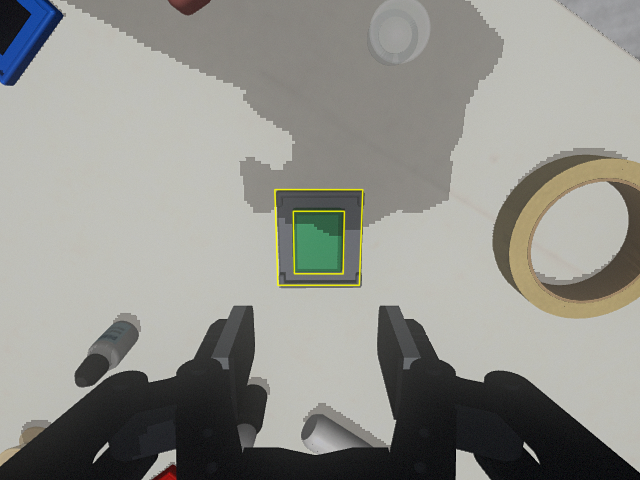

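```bash
cat >> h.py <<'E'
def circ(xy,r,z):
    t=np.linspace(0,2*np.pi,40); return np.c_[xy[0]+r*np.cos(t),xy[1]+r*np.sin(t),0*t+z]
E
python3 - <<'E'
from h import *
bot.set_gripper(.65)
over((.436,-.375),49,.09,"d1")
overlay("d1",[circ((.436,-.375),.016,.025),circ((.436,-.375),.014,0)])
E
```

```text
(no output)
```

View pics/d1_o.png

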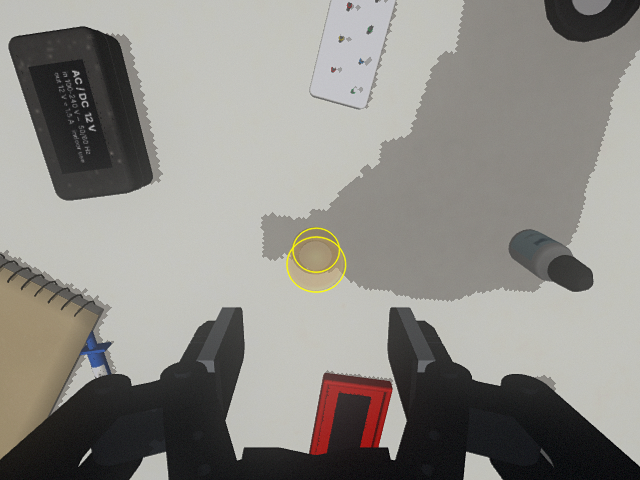

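Run:
```python
from h import *
grab(.008,30)
put((.657,-.2055),73,.0212,name="d2",open_to=.56)
snap("d3"); overlay("d3",[circ((.657,-.2055),.016,.038),circ((.657,-.2055),.014,.013),boxpts((.657,-.2055),90,.042,.032,.013)])
bot.set_gripper(.55)
over((.571,-.047),29,.09,"j1")
overlay("j1",[boxpts((.571,-.047),-61,.058,.022,.020),boxpts((.571,-.047),-61,.058,.022,0)])
```

```text
grab hit False w 0.33652636203800806 after 0.3377323136374318 t 16.6167
put hit True z 0.021806523572955767 target 0.0212 t 20.05
```

View pics/d3_o.png

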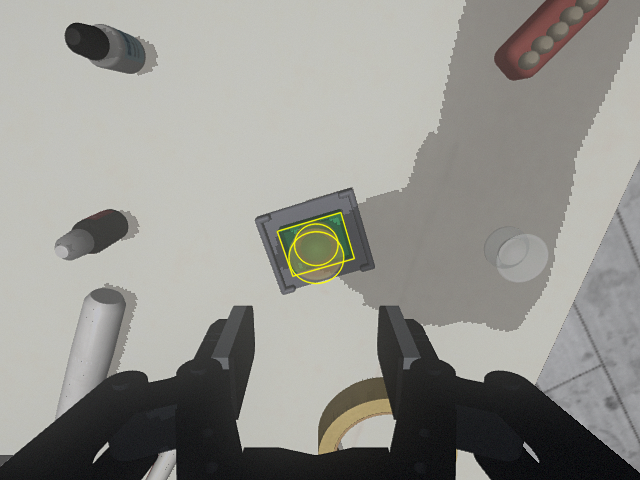

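View pics/j1_o.png

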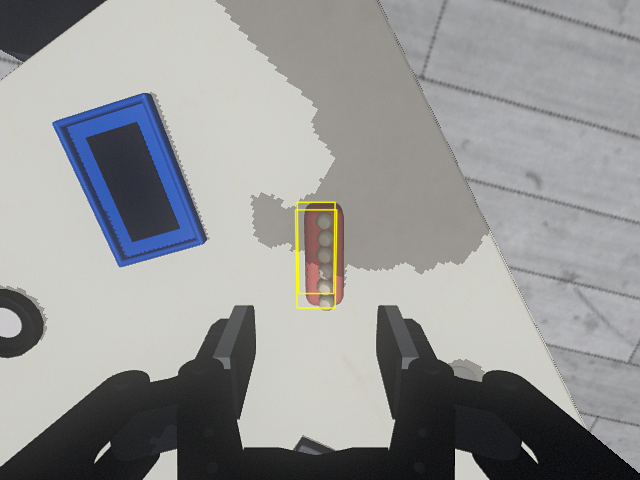

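Run:
```python
from h import *
x=qR(bot.read_tool_rot()).as_matrix()[:,0]; print(x)
p=np.array([.571,-.047,0])+.004*x; print(p)
over(p[:2],29,.06)
snap("j2"); overlay("j2",[boxpts(p[:2],-61,.058,.022,.020)])
grab(.0075,40)
red=(.548,-.443)
o=ori(red,40.4); bot.move_pose([*red,.13],o); snap("r1")
overlay("r1",[boxpts(red,-49.6,.082,.046,.009),boxpts(red,-49.6,.058,.022,.004)])
```

```text
[0.87459073 0.48486077 0.00104689]
[ 5.74498363e-01 -4.50605569e-02  4.18757923e-06]
grab hit False w 0.2502827689206416 after 0.24167458837661746 t 23.6333
```

View pics/r1_o.png

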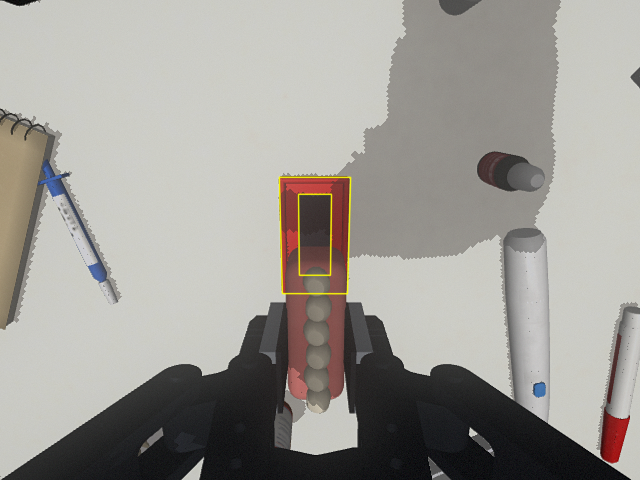

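View pics/j2_o.png

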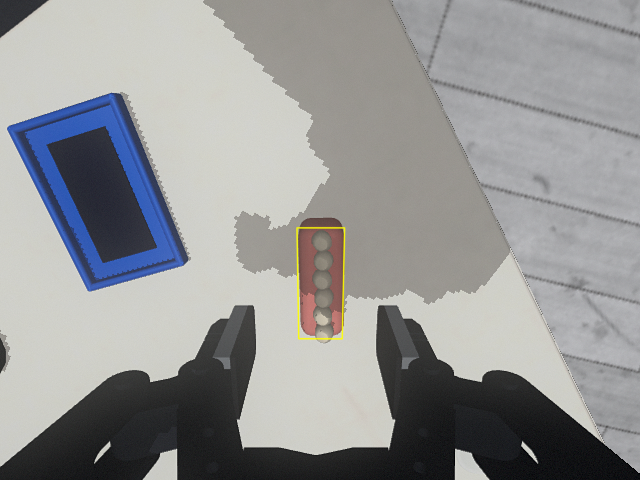

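Run:
```python
from h import *
z=qR(bot.read_tool_rot()).as_matrix()[:,2]
red=np.array([.548,-.443])-.0015*z[:2]
put(red,40.4,.0115,open_to=.42)
snap("r2"); overlay("r2",[boxpts((.548,-.443),-49.6,.058,.022,.024),boxpts((.548,-.443),-49.6,.082,.046,.009)])
bot.set_gripper(.6)
over((.3627,-.286),34.2,.09,"b1")
overlay("b1",[boxpts((.3627,-.286),-55.8,.062,.030,.016)])
```

```text
put hit True z 0.012357227810775511 target 0.0115 t 27.8417
```

View pics/r2_o.png

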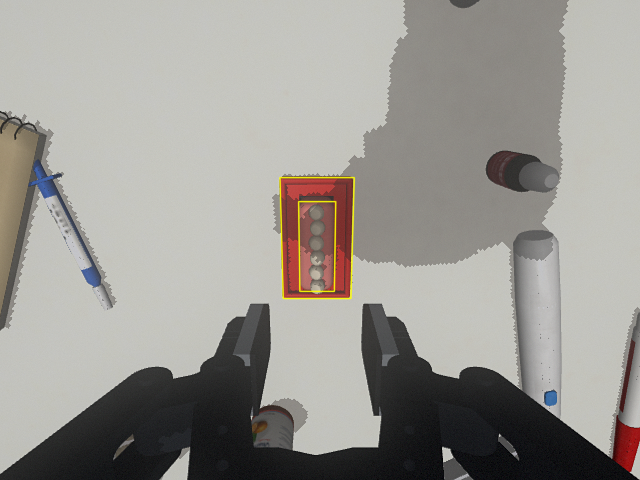

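View pics/b1_o.png

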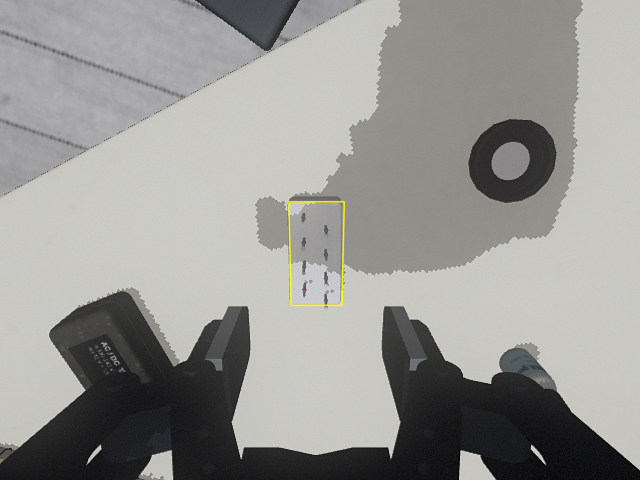

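Run:
```python
from h import *
w=bot.calibration("wrist");d=np.load("b1.npz");E=wristE(w,d["p"],d["q"])
M=qR(d["q"]).as_matrix()
for uv in [(150,310),(188,372)]:
  for z in (0,.03): print(uv,z,(M.T@(pix2w(w["mtx"],E,uv,z)-[d["p"][0],d["p"][1],0])).round(3))
c=bot.calibration("top")
for uv in [(408,392),(431,355),(432,407),(455,368)]:
  for z in (0,.03): print("top",uv,(M.T@(pix2w(c["mtx"],c["extrinsics"],uv,z)-[d["p"][0],d["p"][1],0])).round(3)[[0,2]])
```

```text
(150, 310) 0 [-0.106  0.    -0.04 ]
(150, 310) 0.03 [-0.092 -0.03  -0.025]
(188, 372) 0 [-0.086  0.    -0.086]
(188, 372) 0.03 [-0.075 -0.03  -0.065]
top (408, 392) [-0.121 -0.029]
top (408, 392) [-0.115 -0.027]
top (431, 355) [-0.092 -0.093]
top (431, 355) [-0.087 -0.09 ]
top (432, 407) [-0.162 -0.048]
top (432, 407) [-0.155 -0.046]
top (455, 368) [-0.131 -0.114]
top (455, 368) [-0.125 -0.111]
```

Run:
```python
from h import *
grab(.0065,40)
blue=np.array([.4622,-.0625])
bot.move_pose([*blue,.13],ori(blue,45.1)); snap("u1")
overlay("u1",[boxpts(blue,-44.9,.086,.054,.009),boxpts(blue,-44.9,.062,.030,.004)])
```

```text
grab hit False w 0.33640391841574246 after 0.3307469857476852 t 31.6333
```

View pics/u1_o.png

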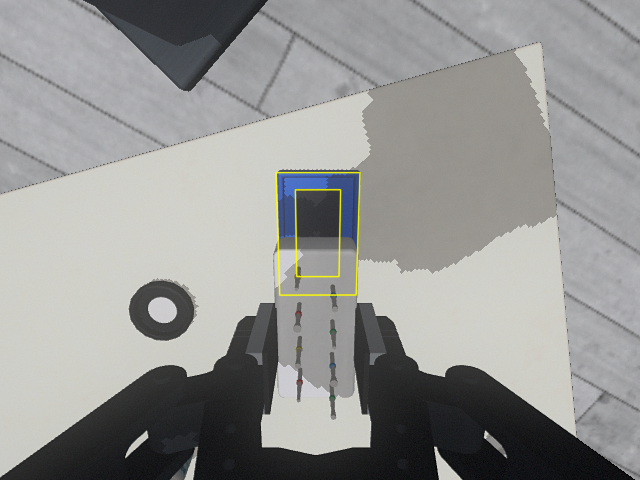

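Run:
```python
from h import *
blue=np.array([.4622,-.0625])
put(blue,45.1,.0105,open_to=.5)
snap("u2"); overlay("u2",[boxpts(blue,-44.9,.062,.030,.020),boxpts(blue,-44.9,.086,.054,.009)])
bot.set_gripper(.5)
dk=(.6055,-.3305)
bot.move_pose([*dk,.13],ori(dk,61)); snap("k1")
overlay("k1",[circ(dk,.008,.058),circ(dk,.0105,.0),circ(dk,.0105,.04)])
```

```text
put hit True z 0.011198510400974832 target 0.0105 t 35.325
```

View pics/u2_o.png

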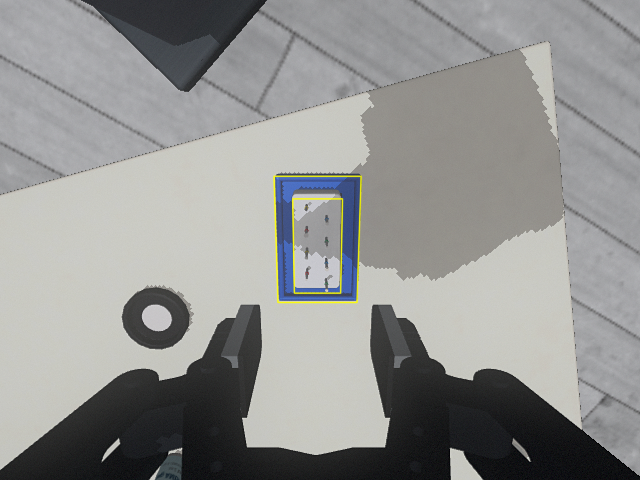

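View pics/k1_o.png

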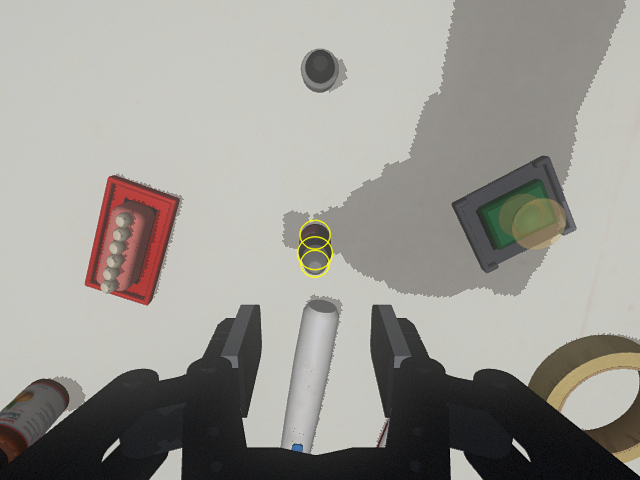

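Run:
```python
from h import *
grab(.012,20,up=.14)
st=(.4228,-.1835)
bot.move_pose([*st,.14],ori(st,66)); snap("t1")
overlay("t1",[circ(st,.0225,.010)])
```

```text
grab hit False w 0.2352555984704926 after 0.2344266937649846 t 39.75
```

View pics/t1_o.png

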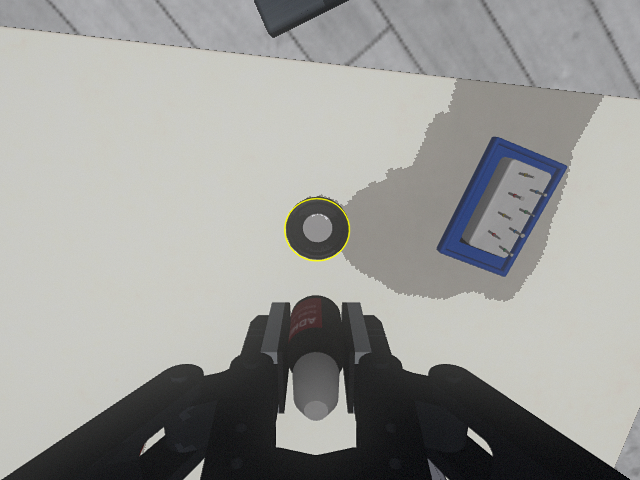

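Run:
```python
from h import *
st=(.4228,-.1835)
put(st,66,.016,open_to=.5,hi=.14,up=.16)
snap("t2"); overlay("t2",[circ(st,.0225,.010),circ(st,.008,.062)])
th=-.43;bot.move_pose([.25,.2,.33],down(0.67+np.pi/2)) if bot.solve_ik([.25,.2,.33],down(0.67+np.pi/2)) is not None else print("noik")
snap("topf","top"); snap("scenef","scene")
red=(.548,-.443);blue=(.4622,-.0625);pl=(.657,-.2055)
for n,cam in(("topf","top"),("scenef","scene")):
    overlay(n,[boxpts(red,-49.6,.058,.022,.024),boxpts(blue,-44.9,.062,.030,.020),circ(st,.008,.062),circ(pl,.016,.038)],cam)
    im=cv2.imread(f"pics/{n}_o.png"); im=im[130:370,170:490] if cam=="top" else im[160:370,150:430]
    cv2.imwrite(f"pics/{n}_z.png",cv2.resize(im,None,fx=2.5,fy=2.5,interpolation=cv2.INTER_CUBIC))
print(bot.read_clock(),bot.read_ft_force())
```

```text
put hit True z 0.016311170196138768 target 0.016 t 43.9917
45.8 [ 0.39365875 -0.61987062  0.86457291]
```

View pics/t2_o.png

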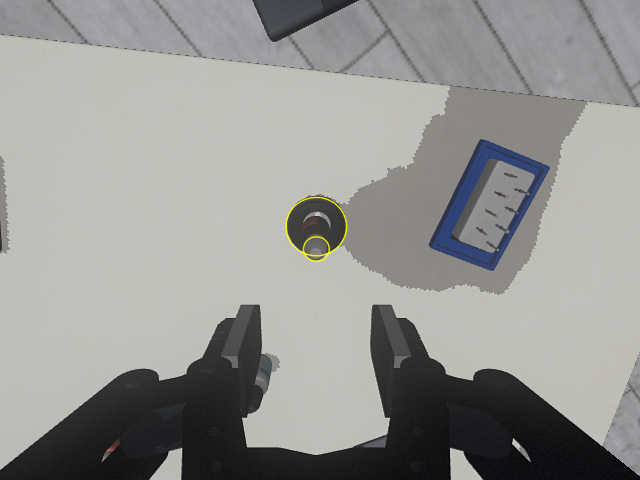

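View pics/topf_z.png

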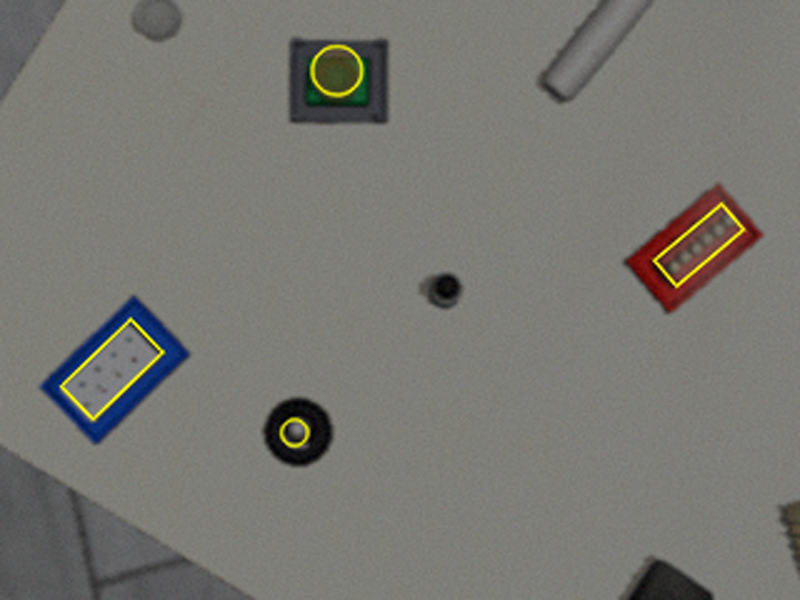

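View pics/scenef_z.png

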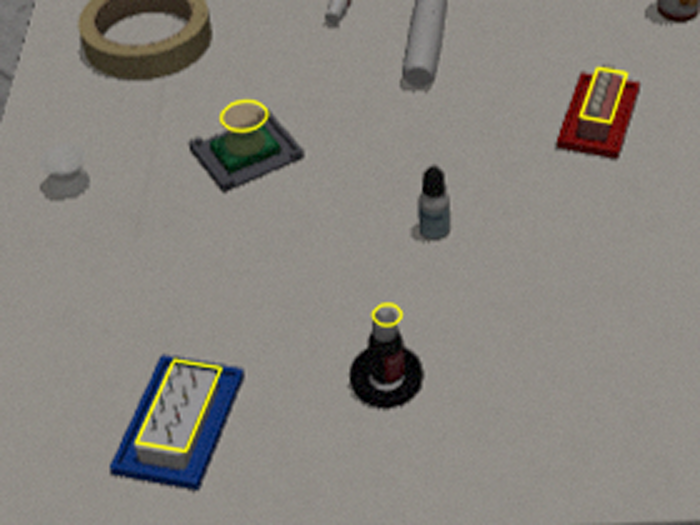

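Run:
```python
from cell import bot
bot.close_job()
```

```text
the job is handed in; nothing more can be done
```

The filling kit is set out as asked, and I handed the job in at about 46 s on the robot clock. The order was the slab onto the grey plate, then the amber dish onto the slab. After that came the jaw block into the red cradle, the bur block into the blue cradle and the dark bottle into the round stand.

- **Position checks:** I drew the intended positions over the last top and scene pictures and judged the match by eye. All five pieces look upright and near the middle of their holders, to within about 2 mm.
- **White bottle:** it stands where it did at the start.
- **Robot:** the gripper was open and clear of everything, and the wrist force read about 1 N.
- **Disagreements:** the wrist and top cameras differed by 1 to 2 mm for most things. My first wrist estimate of the jaw block was about 4 mm off sideways, and I corrected it before gripping.

No check failed.

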